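# Unlock the bayonet cover of the parts pot and lay it in the drip tray

### The arm

A 6-joint arm with a two-finger parallel gripper is mounted at the origin on a cart in front of the work surface, level with it; the furniture and walls round the work are solid. World frame = base frame: x ahead of the robot, y to its left, z up, the work surface at z = 0. Lengths are in m, angles in rad, forces in N, time in s.
With the tool pointing down it reaches from about 0.35 to 0.975 m from the base axis. Payload 4.9 kg.
Tool frame: the origin (TCP) lies at the very end of the fingers, on their centre line; the grasp point (between the pads) lies 19 mm behind it; z points along the fingers, y is the line along which they close (so a half turn about z gives the same grasp; the last joint's range is limited). The gripper opens to 85 mm and grips with 20 to 120 N. Pads are 22 mm wide; open, the fingers measure 114 mm over their backs; the gripper's body (76 mm by 85 mm) begins 54 mm behind the grasp point. The pads swing forward as they close: fully open they stand 13 mm farther back than shut.
Start: joints at [-1.238, 0.053, 1.613, -0, 1.476, -0.119], TCP at [0.273, -0.562, 0.231] pointing down, gripper open.
Joint ranges: [-3.01, 3.01], [-1.01, 2.22], [0.06, 2.58], [-1.02, 4.17], [0.09, 2.62], [-3.14, 3.14]. Speed limits (rad/s): [2.57, 2.57, 3.14, 3.14, 3.14, 3.14].

### API

Orientations are given as a rotation vector (axis times angle).
In Python, from station import get_obs, get_image, finish_job gives the robot as it stands. The module is installed in compiled form; this text tells all that it offers.
- The arm moves only by the tool carry_out, never from a script. Its argument "rows" is a list of rows, each a list of 7 numbers: the turn, a rotation vector about the tool's x, y, z as a fraction of full scale, then the shift along the tool's x, y, z as a fraction of full scale, then the closure, from -1 (fully open) to 1 (shut). A call has 1 to 5 rows; each row is the pose to reach, as a shift and turn from the pose commanded when the call began, along the tool's axes at that moment, turning the shorter way round; what a row does not reach only later rows make up. Full scale, the value 1, is 300 mm for a shift and pi rad for a turn. A row lasts 1/10 s, in which the tool goes at most 50 mm and 8.59 degrees, less where a joint would pass 70% of its speed; a pose out of reach is approached as far as the arm can. A call with a number of a shift or a turn outside -1 to 1 is refused whole. A call with a gripper value outside its range is refused whole. The fingers move at their own pace and stop on an object; "force" is the grip in N (left out, the last holds). Time passes only in rows, so rows that repeat a pose let the fingers close. It gives the time, the measured TCP pose, the force, the opening and the grip force at its end, in the units of the state.
- get_obs(): the state, without advancing time (a new reading comes with each control period).
- get_image(name): name is "scene" or "top" or "wrist"; returns a dict with "img" (480x640x3 uint8, blue, green, red), "mtx" (3x3 intrinsics, pixels), "R" (3x3) and "t" (3): a world point X has camera coordinates R X + t. Camera axes: x right, y down, z forward; pixel columns grow to the right and rows downward; lengths in m; the calibration is good to about 2 mm. The wrist camera is an equidistant fisheye: a pixel r from the principal point sees the ray r / f radians off the axis. A picture is of the moment at which its call begins. There is no depth.
- finish_job(): hands the job in; it is judged then, once.
The state is a dict: "t": time; "q": joint angles; "dq": joint speeds; "effort": joint torques, N m; "tool_pos": TCP position; "tool_rot": TCP orientation; "contact_force": force on the tool from outside, world axes, zero at the start; "wrist_torque": the same for the moment, N m; "opening": finger opening in m; "grip_force": force on a finger pad.
Only numpy, scipy, OpenCV 4.12 (cv2) and the standard library are available. Lean on these libraries where they do the work, as an engineer would, in place of code of your own. Each camera call takes 0.05 s, during which the arm holds its last target. There are 200 camera calls.

### The job

Open the parts pot so that the bolts in it can be got at: turn its cover anticlockwise (seen from above) by the handle until the cover's lugs stand in the slots of the collar, and lift it free. Lay the cover gently in the drip tray, flat and handle up, let go of it, and leave the other things on the worktop where they are.

Things in the scene. Friction and masses are not known exactly. Their poses are not given: they have to be found in the camera images.
- pot: Grey round steel pot, fixed; outer radius 57 mm (foot 66 mm), 75 mm high. Origin: centre of its underside, z up. A dark steel collar lip round its top (inner radius 43 mm) is broken by two opposite slots on the pot's +x and -x axis, each about 0.33 rad to either side of it; an upright rib outside the pot below each slot marks it.
- pot_mouth (a point): Centre of the pot's mouth at seat height, 60 mm above the worktop, where the cover's underside rests inside the collar; axes as the pot's. The lip overhangs from 69 to 75 mm above the worktop. A stop at the anticlockwise edge of each slot keeps the cover from turning more than about 0.1 rad past the middle of the slots.
- cover_grip (a point): Centre of the black bar handle (60 long, 14 wide, 26 mm high) of the pot's loose 0.2 kg aluminium cover: 43 mm above the cover's underside, x along the bar, z up. Cover: disc 80 mm across, 6 mm thick, two lugs under the bar's ends (100 mm over tips, 16 mm wide). It starts turned 0.6 to 1.2 rad clockwise of the slots, turns with light friction, and lifts out with x within 0.15 rad of the pot's x.
- tray_in (a point): Centre of the inner floor (4 mm above the worktop, flat) of the fixed square steel drip tray, 150 x 150 mm outside, walls 4 mm thick, rim 14 mm above the worktop. Axes along its sides, z up.
- tape_roll: Bystander: black tape roll 68 mm across, 19 mm high, lying behind the pot; the origin is the centre of its underside.
- rocker: Bystander: brown rocker arm 34 x 66 x 34 mm, lying behind the tray; the origin is the centre of its underside.
- nut: Bystander: nut with collar, 24 mm across, 22 mm high, standing between pot and tray; the origin is the centre of its underside.
Things that resemble listed ones, but are neither listed nor needed, are in the scene too. Leave any turquoise look-alike of the part that bears cover_grip alone.

How it is judged:
By the outcome, as a careful person would: the job done as asked, in the order asked, and still so for the second after the job is handed in, with the robot touching nothing.
It also fails if it takes over 54 s, if anything falls off the work surface, if the arm or the gripper's body presses on something with over 40 N, if the wrist force passes 120 N, or if a joint passes its speed limit or range.

## Working session

There is one attempt and no reset: what is moved stays moved. The work goes in short steps, Python scripts to look and compute and a tool call to move; the robot and the scene stay as the last step left them, time stands still between calls to the robot, and variables do not carry over. Pictures are saved under pics/ and viewed, at most 10 in all, crops included, and the job is handed in when it is done.

Besides the shell and the picture viewer there is one more tool, called after "Emit:" by a JSON object that holds its "api" and its "payload", one argument or row to a line. carry_out: Moves the arm, as the interface text tells. Shift numbers are shares of 300 mm and turn numbers shares of pi rad, none past 1 either way. Its arguments: {"type":"object","properties":{"rows":{"type":"array"},"force":{"type":"number"}},"required":["rows"]}

```bash
mkdir -p pics
python3 - <<'E'
from station import *
import cv2,numpy as np
o=get_obs();print({k:np.round(v,3) for k,v in o.items()})
for n in("scene","top"):
    d=get_image(n);cv2.imwrite(f"pics/{n}0.png",d["img"]);np.savez(f"{n}0.npz",**d);print(n,d["mtx"],d["R"].round(3),d["t"])
E
```

```text
{'t': np.float64(0.0), 'q': array([-1.238,  0.053,  1.614, -0.   ,  1.476, -0.119]), 'dq': array([-0.001,  0.   ,  0.   ,  0.001,  0.002, -0.001]), 'effort': array([ 0.0000e+00, -3.9367e+01, -3.7018e+01, -0.0000e+00,  7.0000e-03,
        0.0000e+00]), 'tool_pos': array([ 0.273, -0.562,  0.23 ]), 'tool_rot': array([-3.06 , -0.703,  0.   ]), 'contact_force': array([-0.001, -0.437, -0.447]), 'wrist_torque': array([-0.031,  0.046, -0.046]), 'grip_force': np.float64(0.0), 'opening': np.float64(0.085)}
scene [[492.78484557   0.         319.76996292]
 [  0.         492.78484557 239.28076379]
 [  0.           0.           1.        ]] [[-0.887 -0.462 -0.01 ]
 [-0.359  0.701 -0.616]
 [ 0.292 -0.543 -0.788]] [0.47256478 0.28948193 0.70341903]
top [[598.15576709   0.         326.59325416]
 [  0.         598.15576709 237.17513377]
 [  0.           0.           1.        ]] [[ 0.016 -1.     0.016]
 [-0.999 -0.016 -0.051]
 [ 0.051 -0.015 -0.999]] [-0.09508568  0.54708283  1.15290179]
```

View pics/scene0.png

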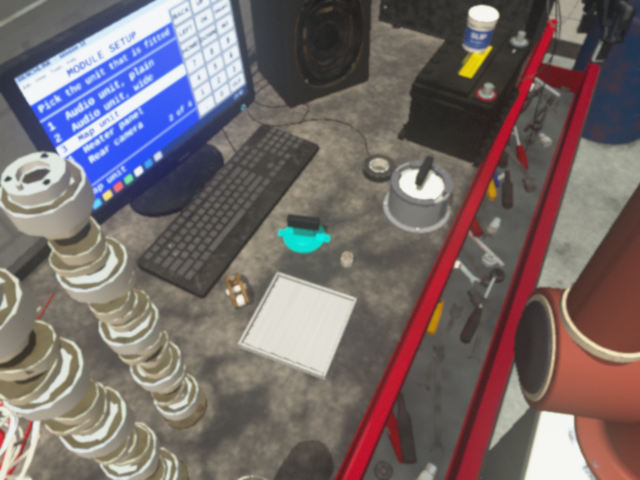

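View pics/top0.png

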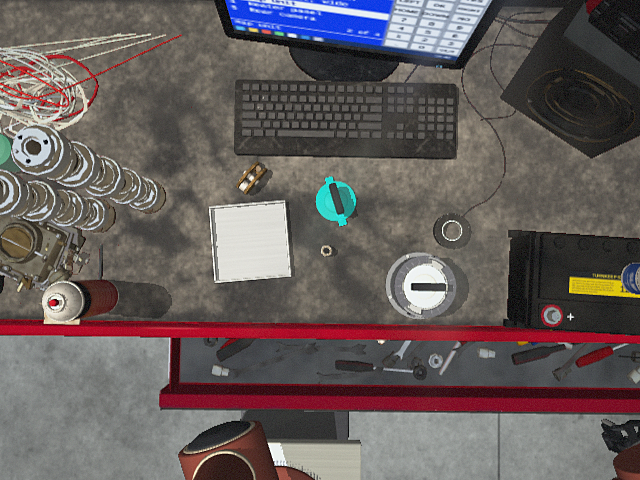

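The scene view shows the pot at about (418,205) with the handle tip near (425,170), the tray near (300,325), and the turquoise decoy at (303,235). In the top view the pot is at about (422,287), the bar at (430,287) and the tray at (250,241). Next I'll zoom in on the pot in both.

```bash
cat > h.py <<'E'
import numpy as np,cv2
def load(n):return dict(np.load(n+".npz"))
def ray(d,uv):
    K,R,t=d["mtx"],d["R"],d["t"]
    p=np.array([(uv[0]-K[0,2])/K[0,0],(uv[1]-K[1,2])/K[1,1]])
    if d.get("fish"):
        r=np.hypot(*p); v=np.r_[p/max(r,1e-9)*np.sin(r),np.cos(r)]
    else: v=np.r_[p,1]
    v=R.T@v; return -R.T@t, v/np.linalg.norm(v)
def plane(d,uv,z):
    c,v=ray(d,uv); return c+v*(z-c[2])/v[2]
def tri(views):
    A=np.zeros((3,3));b=np.zeros(3)
    for d,uv in views:
        c,v=ray(d,uv);P=np.eye(3)-np.outer(v,v);A+=P;b+=P@c
    X=np.linalg.solve(A,b)
    return X,[np.linalg.norm((np.eye(3)-np.outer(v,v))@(X-c)) for c,v in (ray(d,uv) for d,uv in views)]
def proj(d,X):
    p=d["R"]@X+d["t"]
    if d.get("fish"):
        n=np.hypot(p[0],p[1]);a=np.arctan2(n,p[2])/max(n,1e-9);q=p[:2]*a
    else:q=p[:2]/p[2]
    return q*d["mtx"][0,0]+d["mtx"][:2,2]
E
python3 - <<'E'
from h import *
t,s=load("top0"),load("scene0")
a=cv2.resize(t["img"][240:330,375:475],(400,360),interpolation=2)
b=cv2.resize(s["img"][145:235,370:470],(400,360),interpolation=2)
cv2.imwrite("pics/crop.png",np.hstack([a,b]))
# tray by brightness
for n,d,roi in(("top",t,(190,295,195,305)),("scene",s,(265,385,230,365))):
    g=d["img"][roi[0]:roi[1],roi[2]:roi[3]].min(2); m=(g>150).astype(np.uint8)
    m=cv2.morphologyEx(m,cv2.MORPH_CLOSE,np.ones((5,5)))
    c=max(cv2.findContours(m,0,2)[0],key=cv2.contourArea)
    (x,y),wh,an=cv2.minAreaRect(c)
    ap=cv2.approxPolyDP(c,8,True)[:,0]+[roi[2],roi[0]]
    print(n,cv2.contourArea(c),x+roi[2],y+roi[0],wh,an,ap.tolist(),[plane(d,p,.014).round(3).tolist() for p in ap])
E
```

```text
top 5727.0 249.28052139282227 240.93628692626953 (77.09050750732422, 76.72437286376953) 85.33314514160156 [[284, 200], [209, 206], [215, 282], [290, 276]] [[0.62, -0.002, 0.014], [0.606, 0.144, 0.014], [0.458, 0.129, 0.014], [0.472, -0.016, 0.014]]
scene 7382.0 296.62317657470703 321.35706329345703 (94.98284149169922, 86.69683074951172) 20.772254943847656 [[277, 272], [238, 344], [323, 377], [355, 298]] [[0.619, -0.001, 0.014], [0.604, 0.147, 0.014], [0.458, 0.134, 0.014], [0.473, -0.016, 0.014]]
```

View pics/crop.png

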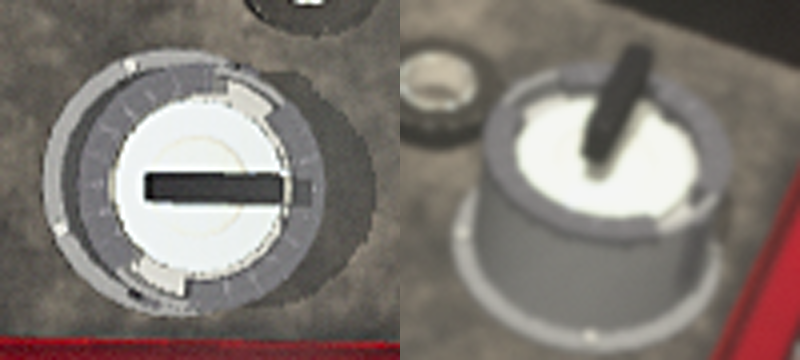

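The crops show the bar lying along image-horizontal in the top view, from (411,287) to (445,287). The slots are at about (437.5,264) and (415,309), so the bar is about 63° clockwise of them.

Run:
```python
from h import *
t,s=load("top0"),load("scene0")
print(t["R"][:,2],"cams",[(-d["R"].T@d["t"]).round(3) for d in(t,s)])
def dark(d,roi,th):
    y0,y1,x0,x1=roi;g=d["img"][y0:y1,x0:x1].max(2);m=(g<th).astype(np.uint8)
    n,l,st,c=cv2.connectedComponentsWithStats(m);k=1+np.argmax(st[1:,4])
    pts=np.argwhere(l==k)[:,::-1].astype(np.float32)+[x0,y0]
    return pts.mean(0),cv2.minAreaRect(pts.astype(np.float32))
ct,rt=dark(t,(275,300,400,450),70); cs,rs=dark(s,(153,187,412,436),75)
print(ct,rt,cs,rs); X,e=tri([(t,ct),(s,cs)]);print("bar",X,e)
bx=cv2.boxPoints(rt);P=[plane(t,p,.116) for p in bx];print("corners",np.round(P,3),[np.linalg.norm(P[i]-P[i-1]).round(3) for i in range(4)])
S1,S2=[plane(t,p,.075) for p in((437.5,263.8),(415,308.8))];print("slots",S1,S2,(S1+S2)/2,np.linalg.norm(S1-S2),"ang",np.arctan2(*(S1-S2)[1::-1]))
d=P[0]-P[1] if np.linalg.norm(P[0]-P[1])>.03 else P[1]-P[2];print("barang",np.arctan2(d[1],d[0]))
from station import get_obs
from scipy.spatial.transform import Rotation as Ro
print(Ro.from_rotvec(get_obs()["tool_rot"]).as_matrix().round(4))
```

```text
[ 0.01577463 -0.05064159 -0.9985923 ] cams [array([ 0.489, -0.069,  1.18 ]), array([0.318, 0.397, 0.737])]
[424.37016575 286.11049724] ((428.00775146484375, 286.31280517578125), (34.178672790527344, 6.785778522491455), 2.385944128036499) [424.32446809 169.7393617 ] ((424.0588073730469, 170.23529052734375), (8.574929237365723, 29.84075355529785), 30.963756561279297)
bar [ 0.45700321 -0.26165076  0.11047306] [np.float64(0.001992327392229999), np.float64(0.0019923273922300535)]
corners [[ 0.454 -0.236  0.116]
 [ 0.466 -0.236  0.116]
 [ 0.464 -0.297  0.116]
 [ 0.452 -0.297  0.116]] [np.float64(0.061), np.float64(0.012), np.float64(0.061), np.float64(0.012)]
slots [ 0.4994897  -0.29153099  0.075     ] [ 0.41593645 -0.25044351  0.075     ] [ 0.45771307 -0.27098725  0.075     ] 0.09310922528345993 ang -0.4570274553014119
barang 1.5446644697830583
[[ 8.996e-01  4.366e-01 -6.000e-04]
 [ 4.366e-01 -8.996e-01  1.800e-03]
 [ 2.000e-04 -1.800e-03 -1.000e+00]]
```

Emit:
{"api": "carry_out", "payload": {
  "rows": [
    [0,0,0,0,0,-0.267,-1],
    [0,0,0,0,0,-0.267,-1],
    [0,0,-0.348,0.988,-0.615,-0.267,-1],
    [0,0,-0.348,0.988,-0.615,-0.267,-1],
    [0,0,-0.348,0.988,-0.615,-0.267,-1]
  ]
}}

```text
t: 0.6
tool_pos: [0.3532, -0.434, 0.3111]
tool_rot: [-2.824, -1.376, -0.0]
contact_force: [0.2, 0.6, 0.2]
opening: 0.0855
grip_force: 0.0
```

```bash
cat > go.py <<'E'
import sys,numpy as np
from station import get_obs
from scipy.spatial.transform import Rotation as Ro
def go(p,yaw):
    o=get_obs();R=Ro.from_rotvec(o["tool_rot"])
    T=Ro.from_euler('z',yaw)*Ro.from_euler('x',np.pi)
    d=(R.inv()*T).as_rotvec()
    s=R.inv().apply(np.array(p)-o["tool_pos"])
    print("t",round(float(o["t"]),2),"pos",o["tool_pos"].round(4),"yaw",np.arctan2(*R.as_matrix()[1::-1,0]).round(3),"q",o["q"].round(2),"F",o["contact_force"].round(1),"open",round(float(o["opening"]),4),"gf",round(float(o["grip_force"]),1))
    print("row",(d/np.pi).round(4),(s/.3).round(4),"rows>=",np.ceil(np.linalg.norm(s)/.05),np.ceil(np.degrees(np.linalg.norm(d))/8.59))
if __name__=="__main__":
    a=list(map(float,sys.argv[1:]));go(a[:3],a[3])
E
python3 go.py .459 -.2665 .25 1.545
```

```text
t 0.6 pos [ 0.3532 -0.434   0.3111] yaw 0.907 q [-1.02 -0.14  1.67  0.    1.61 -0.36] F [0.2 0.6 0.2] open 0.0855 gf 0.0
row [-0.000e+00 -1.000e-04 -2.032e-01] [ 0.657  -0.0663  0.2039] rows>= 5.0 5.0
```

Emit:
{"api": "carry_out", "payload": {
  "rows": [
    [0,0,-0.203,0.657,-0.066,0.2,-1],
    [0,0,-0.203,0.657,-0.066,0.2,-1],
    [0,0,-0.203,0.657,-0.066,0.2,-1],
    [0,0,-0.203,0.657,-0.066,0.2,-1],
    [0,0,-0.203,0.657,-0.066,0.2,-1]
  ]
}}

```text
t: 1.1
tool_pos: [0.4603, -0.2638, 0.2485]
tool_rot: [-2.243, -2.193, -0.001]
contact_force: [-0.1, 0.3, -1.5]
opening: 0.0855
grip_force: 0.0
```

Emit:
{"api": "carry_out", "payload": {
  "rows": [
    [0,0,0,0,0,0,-0.3],
    [0,0,0,0,0,0,-0.3]
  ]
}}

```text
t: 1.3
tool_pos: [0.4593, -0.2693, 0.2517]
tool_rot: [2.257, 2.184, -0.001]
contact_force: [0.5, -0.2, -0.9]
opening: 0.0591
grip_force: 0.0
```

```bash
python3 go.py .459 -.2665 .086 1.545
python3 - <<'E'
from station import *
import cv2,numpy as np
d=get_image("wrist");np.savez("w1.npz",fish=True,**d);cv2.imwrite("pics/w1.png",d["img"]);print(d["mtx"])
d=get_image("top");np.savez("t1.npz",**d)
from h import *
w=load("w1")
for X in((.459,-.2665,.116),(.459,-.2665,.066),(.499,-.2915,.075),(.416,-.25,.075)):print(X,proj(w,np.array(X)))
E
```

```text
t 1.3 pos [ 0.4593 -0.2693  0.2517] yaw 1.538 q [-0.67 -0.18  1.8  -0.    1.52 -0.64] F [ 0.5 -0.2 -0.9] open 0.0591 gf 0.0
row [-0.      0.0002 -0.0023] [ 0.0097 -0.0012  0.5523] rows>= 4.0 1.0
[[371.64829954   0.         318.40546899]
 [  0.         371.64829954 234.73625917]
 [  0.           0.           1.        ]]
(0.459, -0.2665, 0.116) [317.68841721 216.44404051]
(0.459, -0.2665, 0.066) [317.80270217 201.74828047]
(0.499, -0.2915, 0.075) [362.95215715 229.69642316]
(0.416, -0.25, 0.075) [268.14420221 187.58972542]
```

View pics/w1.png

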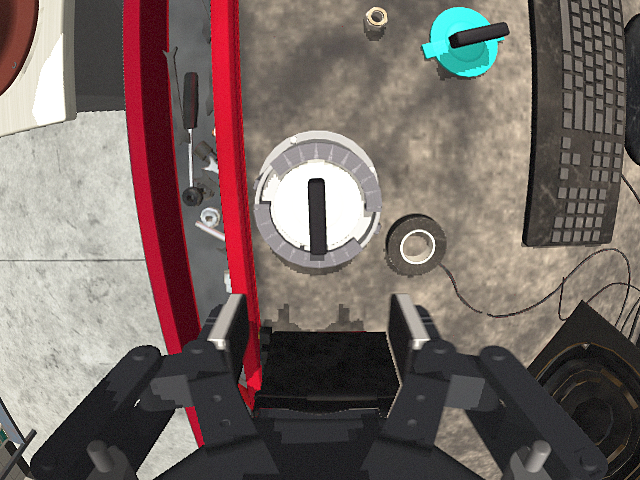

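The wrist view has the bar centred at (317,216), from (317,178) to (317,254). That matches the projected position of (317.7,216.4), so the measured point holds. I'll take one close crop for the slot angle.

Run:
```python
from h import *
w=load("w1")
c=cv2.resize(w["img"][125:280,245:390],None,fx=4,fy=4,interpolation=2)[:600]
cv2.imwrite("pics/w1c.png",c)
```

```text
(no output)
```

View pics/w1c.png

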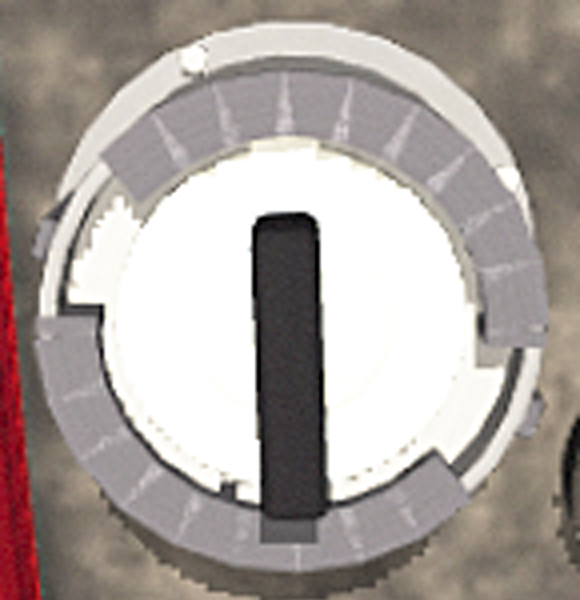

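Emit:
{"api": "carry_out", "payload": {
  "rows": [
    [0,0,0,0.01,0,0.2,-0.3],
    [0,0,0,0.01,0,0.4,-0.3],
    [0,0,0,0.01,0,0.5,-0.3],
    [0,0,0,0.01,0,0.55,-0.3],
    [0,0,0,0.01,0,0.55,-0.3]
  ]
}}

```text
t: 1.9
tool_pos: [0.4578, -0.2653, 0.0842]
tool_rot: [-2.254, -2.181, 0.001]
contact_force: [-0.0, -0.5, 0.9]
opening: 0.0552
grip_force: 0.0
```

```bash
python3 go.py .459 -.2665 .085 1.545
```

```text
t 1.9 pos [ 0.4578 -0.2653  0.0842] yaw 1.538 q [-0.67 -0.03  1.96 -0.    1.22 -0.63] F [-0.  -0.5  0.9] open 0.0552 gf 0.0
row [-0.0014 -0.001  -0.0024] [-0.0038  0.0042 -0.0027] rows>= 1.0 1.0
```

The crop shows the slot's outer edges at (100,157) and (40,317) on the left, and (547,345) and (468,490) on the right. The lugs are still under the lip, and the handle is vertical in the image.

Run:
```python
from h import *
w=load("w1")
P=[plane(w,(245+u/4,125+v/4),.075)[:2] for u,v in((100,157),(40,317),(547,345),(468,490))]
d=(P[2]+P[3]-P[0]-P[1])/2;print(np.round(P,4),"centre",np.mean(P,0),"ang",np.arctan2(d[1],d[0]),np.linalg.norm(d))
d=plane(w,(317.0,179),.116)-plane(w,(318.5,251.5),.116);print("bar",np.arctan2(d[1],d[0]),np.linalg.norm(d))
```

```text
[[ 0.4189 -0.2294]
 [ 0.4031 -0.2645]
 [ 0.516  -0.2747]
 [ 0.4982 -0.3086]] centre [ 0.45905825 -0.26933146] ang -0.43535185129260084 0.10595159459985908
bar 1.5571313442531005 0.05847164459380519
```

Emit:
{"api": "carry_out", "payload": {
  "rows": [
    [0,0,0,0,0,0,1],
    [0,0,0,0,0,0,1],
    [0,0,0,0,0,0,1],
    [0,0,0,0,0,0,1],
    [0,0,0,0,0,0,1]
  ],
  "force": 40
}}

```text
t: 2.4
tool_pos: [0.4613, -0.267, 0.0897]
tool_rot: [2.252, 2.183, 0.0]
contact_force: [-1.6, -0.6, 7.4]
opening: 0.0134
grip_force: 41.2
```

Emit:
{"api": "carry_out", "payload": {
  "rows": [
    [0,0,-0.04,0,0,0,1],
    [0,0,-0.08,0,0,0,1],
    [0,0,-0.12,0,0,0,1],
    [0,0,-0.16,0,0,0,1],
    [0,0,-0.2,0,0,0,1]
  ]
}}

```text
t: 2.9
tool_pos: [0.4606, -0.2667, 0.0897]
tool_rot: [1.462, 2.777, -0.002]
contact_force: [-3.3, 1.3, 9.8]
opening: 0.0134
grip_force: 41.4
```

```bash
python3 go.py .459 -.268 .086 2.69; python3 -c "
from station import *;print(get_obs()['wrist_torque'])"
```

```text
t 2.9 pos [ 0.4606 -0.2667  0.0897] yaw 2.172 q [-0.66 -0.04  1.95 -0.    1.23 -1.27] F [-3.3  1.3  9.8] open 0.0134 gf 41.4
row [-0.0002  0.001  -0.1648] [-0.0006 -0.0069  0.0125] rows>= 1.0 4.0
[ 0.12781984  0.52892453 -0.24169159]
```

Emit:
{"api": "carry_out", "payload": {
  "rows": [
    [0,0,-0.04,0,0,0,1],
    [0,0,-0.08,0,0,0,1],
    [0,0,-0.12,0,0,0,1],
    [0,0,-0.16,0,0,0,1],
    [0,0,-0.16,0,0,0,1]
  ]
}}

```text
t: 3.4
tool_pos: [0.4588, -0.2678, 0.0899]
tool_rot: [-0.73, -3.054, 0.008]
contact_force: [-11.7, -0.9, 13.5]
opening: 0.0134
grip_force: 42.1
```

```bash
python3 go.py .459 -.268 .086 2.69
python3 - <<'E'
from station import *
import cv2,numpy as np
print(get_obs()['wrist_torque'])
w=get_image("wrist");t=get_image("top")
cv2.imwrite("pics/turned.png",np.hstack([cv2.resize(w["img"],(400,300)),cv2.resize(t["img"][240:330,365:485],(400,300),interpolation=2)]))
E
```

```text
t 3.4 pos [ 0.4588 -0.2678  0.0899] yaw 2.672 q [-0.67 -0.04  1.95 -0.01  1.23 -1.77] F [-11.7  -0.9  13.5] open 0.0134 gf 42.1
row [-0.0016 -0.0001 -0.0056] [-0.0008 -0.0003  0.013 ] rows>= 1.0 1.0
[-0.1998367   1.76214396 -0.05589428]
```

View pics/turned.png

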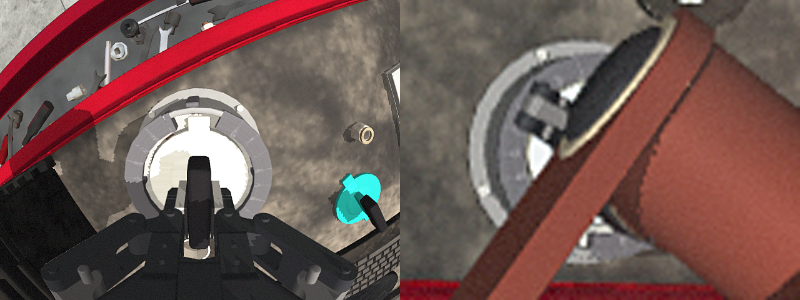

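The lug stands in the slot, at about (200,125) in the left half. I'll ease off the side load and lift gently.

Emit:
{"api": "carry_out", "payload": {
  "rows": [
    [0,0,0,0.006,-0.003,-0.01,1],
    [0,0,0,0.006,-0.003,-0.03,1],
    [0,0,0,0.006,-0.003,-0.05,1],
    [0,0,0,0.006,-0.003,-0.07,1],
    [0,0,0,0.006,-0.003,-0.09,1]
  ]
}}

```text
t: 4.0
tool_pos: [0.4578, -0.2653, 0.1139]
tool_rot: [0.733, 3.055, 0.0]
contact_force: [-0.9, 0.0, -2.2]
opening: 0.0136
grip_force: 39.8
```

The contact force of about -2 N is the cover's weight, so it is free. I'll raise it and carry it to the tray.

Emit:
{"api": "carry_out", "payload": {
  "rows": [
    [0,0,0,0,0,-0.1,1],
    [0,0,0,0,0,-0.2,1],
    [0,0,0,0,0,-0.3,1],
    [0,0,0,0,0,-0.35,1],
    [0,0,0,0,0,-0.35,1]
  ]
}}

```text
t: 4.5
tool_pos: [0.4589, -0.2664, 0.2215]
tool_rot: [0.732, 3.05, -0.004]
contact_force: [-0.1, -0.6, -1.6]
opening: 0.013
grip_force: 39.9
```

```bash
python3 go.py .539 .0645 .2 2.69
```

```text
t 4.5 pos [ 0.4589 -0.2664  0.2215] yaw 2.671 q [-0.67 -0.17  1.84  0.    1.46 -1.77] F [-0.1 -0.6 -1.6] open 0.013 gf 39.9
row [-0.0003  0.0018 -0.0061] [0.2629 1.104  0.0691] rows>= 7.0 1.0
```

Emit:
{"api": "carry_out", "payload": {
  "rows": [
    [0,0,0,0.03,0.1,0,1],
    [0,0,0,0.06,0.24,0,1],
    [0,0,0,0.1,0.38,0,1],
    [0,0,0,0.13,0.52,0,1],
    [0,0,0,0.16,0.66,0,1]
  ]
}}

```text
t: 5.0
tool_pos: [0.5038, -0.0653, 0.2159]
tool_rot: [-0.733, -3.052, -0.0]
contact_force: [-1.2, -0.3, -2.2]
opening: 0.0131
grip_force: 39.9
```

Emit:
{"api": "carry_out", "payload": {
  "rows": [
    [0,0,0,0.03,0.14,0,1],
    [0,0,0,0.06,0.28,0,1],
    [0,0,0,0.08,0.38,0.03,1],
    [0,0,0,0.1,0.44,0.06,1],
    [0,0,0,0.1,0.44,0.06,1]
  ]
}}

```text
t: 5.5
tool_pos: [0.5359, 0.0663, 0.1962]
tool_rot: [-0.726, -3.049, 0.001]
contact_force: [0.1, 0.9, -2.4]
opening: 0.0133
grip_force: 40.0
```

```bash
python3 go.py .539 .0645 .06 2.69
python3 - <<'E'
from station import *
import cv2,numpy as np
s=get_image("scene")["img"];w=get_image("wrist")["img"];cv2.imwrite("pics/over.png",np.hstack([cv2.resize(s,(400,300)),cv2.resize(w,(400,300))]))
E
```

```text
t 5.5 pos [0.5359 0.0663 0.1962] yaw 2.674 q [-0.02 -0.12  1.84  0.    1.43 -1.12] F [ 0.1  0.9 -2.4] open 0.0133 gf 40.0
row [-0.0008 -0.0021 -0.0051] [-0.015   0.0006  0.4538] rows>= 3.0 1.0
```

View pics/over.png

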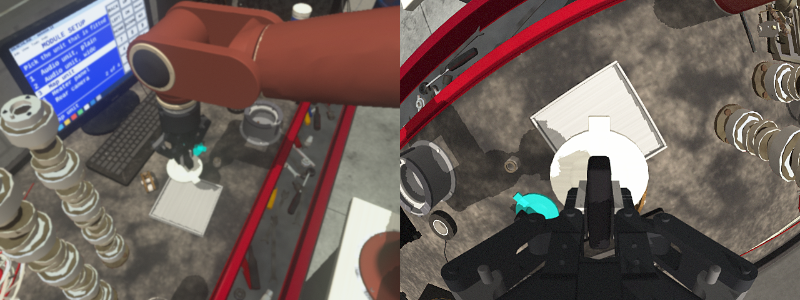

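The pot is open at (262,122) in the scene half. The cover hangs level over the tray, at about (185,170), and the turquoise decoy is untouched. Next I'll lower it.

Emit:
{"api": "carry_out", "payload": {
  "rows": [
    [0,0,0,-0.012,0,0.14,1],
    [0,0,0,-0.012,0,0.28,1],
    [0,0,0,-0.012,0,0.4,1],
    [0,0,0,-0.012,0,0.47,1],
    [0,0,0,-0.012,0,0.49,1]
  ]
}}

```text
t: 6.1
tool_pos: [0.5383, 0.0612, 0.0498]
tool_rot: [-0.734, -3.048, 0.003]
contact_force: [-1.0, -0.6, -1.4]
opening: 0.0134
grip_force: 39.9
```

```bash
python3 go.py .539 .0645 .034 2.69
```

```text
t 6.1 pos [0.5383 0.0612 0.0498] yaw 2.669 q [-0.02  0.05  1.94 -0.    1.16 -1.12] F [-1.  -0.6 -1.4] open 0.0134 gf 39.9
row [-0.001  -0.0019 -0.0067] [0.0027 0.0111 0.0526] rows>= 1.0 1.0
```

Emit:
{"api": "carry_out", "payload": {
  "rows": [
    [0,0,0,0,0,0.01,1],
    [0,0,0,0,0,0.02,1],
    [0,0,0,0,0,0.03,1],
    [0,0,0,0,0,0.038,1],
    [0,0,0,0,0,0.038,1]
  ]
}}

```text
t: 6.6
tool_pos: [0.5413, 0.0624, 0.0424]
tool_rot: [0.733, 3.054, 0.0]
contact_force: [0.8, -0.4, -1.7]
opening: 0.0131
grip_force: 39.9
```

Emit:
{"api": "carry_out", "payload": {
  "rows": [
    [0,0,0,0,0,0.006,1],
    [0,0,0,0,0,0.012,1],
    [0,0,0,0,0,0.012,1]
  ]
}}

```text
t: 6.9
tool_pos: [0.5409, 0.0624, 0.0381]
tool_rot: [-0.733, -3.054, 0.0]
contact_force: [-0.1, -1.0, -1.9]
opening: 0.013
grip_force: 39.9
```

Emit:
{"api": "carry_out", "payload": {
  "rows": [
    [0,0,0,0,0,0.005,1],
    [0,0,0,0,0,0.005,1]
  ]
}}

```text
t: 7.1
tool_pos: [0.5409, 0.0624, 0.0367]
tool_rot: [-0.733, -3.054, 0.0]
contact_force: [0.2, 0.3, -2.2]
opening: 0.0135
grip_force: 39.9
```

Emit:
{"api": "carry_out", "payload": {
  "rows": [
    [0,0,0,0,0,0.005,1],
    [0,0,0,0,0,0.005,1]
  ]
}}

```text
t: 7.3
tool_pos: [0.5409, 0.0624, 0.0352]
tool_rot: [-0.733, -3.055, 0.0]
contact_force: [0.9, -0.4, -2.2]
opening: 0.0135
grip_force: 39.9
```

Emit:
{"api": "carry_out", "payload": {
  "rows": [
    [0,0,0,0,0,0.004,1],
    [0,0,0,0,0,0.004,1]
  ]
}}

```text
t: 7.5
tool_pos: [0.5409, 0.0624, 0.034]
tool_rot: [-0.733, -3.055, 0.0]
contact_force: [0.3, -0.0, -1.8]
opening: 0.0129
grip_force: 39.9
```

Emit:
{"api": "carry_out", "payload": {
  "rows": [
    [0,0,0,0,0,0.004,1],
    [0,0,0,0,0,0.004,1]
  ]
}}

```text
t: 7.7
tool_pos: [0.5415, 0.0624, 0.0338]
tool_rot: [0.733, 3.054, 0.0]
contact_force: [-2.7, -0.5, 3.1]
opening: 0.0132
grip_force: 40.7
```

Emit:
{"api": "carry_out", "payload": {
  "rows": [
    [0,0,0,0,0,0.004,1],
    [0,0,0,0,0,0.004,1]
  ]
}}

```text
t: 7.9
tool_pos: [0.5418, 0.0624, 0.0337]
tool_rot: [0.733, 3.054, 0.0]
contact_force: [-6.3, 0.4, 9.1]
opening: 0.0136
grip_force: 41.7
```

Contact came at z≈0.034. I'll ease off the press, open the fingers and rise.

Emit:
{"api": "carry_out", "payload": {
  "rows": [
    [0,0,0,0,0,-0.006,1],
    [0,0,0,0,0,-0.006,0.2],
    [0,0,0,0,0,-0.006,0.0],
    [0,0,0,0,0,-0.006,-0.2],
    [0,0,0,0,0,-0.006,-0.2]
  ]
}}

```text
t: 8.4
tool_pos: [0.541, 0.0624, 0.0335]
tool_rot: [-0.733, -3.055, 0.0]
contact_force: [-0.6, -0.3, 0.1]
opening: 0.0513
grip_force: 0.0
```

Emit:
{"api": "carry_out", "payload": {
  "rows": [
    [0,0,0,0,0,-0.04,-0.2],
    [0,0,0,0,0,-0.14,-0.2],
    [0,0,0,0,0,-0.3,-0.2],
    [0,0,0,0,0,-0.45,-0.2],
    [0,0,0,0,0,-0.6,-0.2]
  ]
}}

```text
t: 8.9
tool_pos: [0.5409, 0.0624, 0.2164]
tool_rot: [0.733, 3.054, 0.0]
contact_force: [1.2, 0.3, -0.5]
opening: 0.0515
grip_force: 0.0
```

Emit:
{"api": "carry_out", "payload": {
  "rows": [
    [0,0,0,-0.15,0,0,-0.2],
    [0,0,0,-0.3,0,0,-0.2],
    [0,0,0,-0.3,0,0,-0.2]
  ]
}}

```text
t: 9.2
tool_pos: [0.6244, 0.0192, 0.214]
tool_rot: [0.736, 3.052, -0.001]
contact_force: [0.0, 0.6, -0.2]
opening: 0.0513
grip_force: 0.0
```

Run:
```python
from station import *
import cv2,numpy as np
s=get_image("scene")["img"];t=get_image("top")["img"];w=get_image("wrist")["img"]
cv2.imwrite("pics/end.png",np.vstack([np.hstack([cv2.resize(s[120:420,180:500],(400,300)),cv2.resize(t[150:330,180:480],(400,300))]),np.hstack([cv2.resize(w,(400,300)),cv2.resize(w[:300,:400],(400,300))])]))
```

```text
(no output)
```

View pics/end.png

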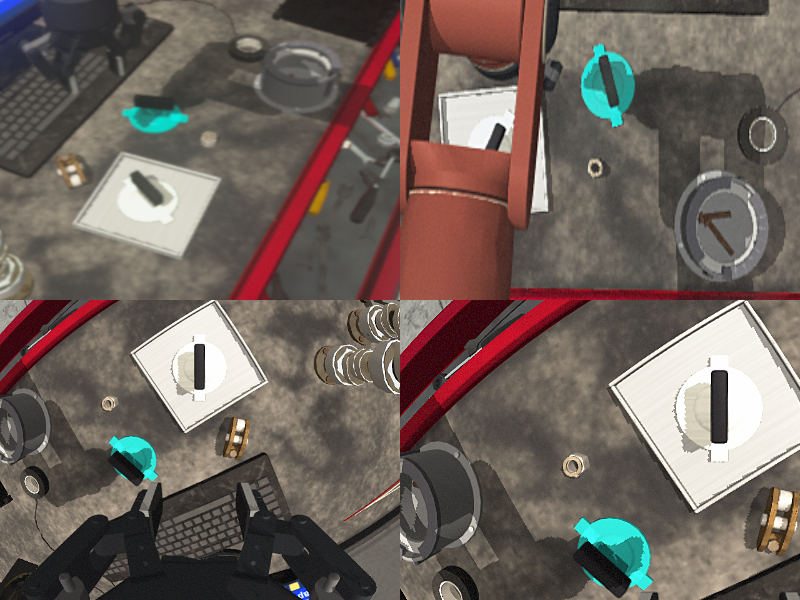

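The cover lies flat in the tray with its handle up, at (148,195) in the scene panel. The bolts are visible in the open pot at (718,225) in the top panel, and the nut, rocker, tape roll and turquoise decoy are where they were.

```bash
python3 -c "
from station import *;print(finish_job())"
```

```text
the job is handed in; nothing more can be done
None
```

The pot is open with its bolts exposed, the cover lies flat and handle up in the drip tray, the other things look undisturbed in the last pictures, and the job was handed in at about 9 s with no verdict returned.

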